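# Prove the dyno's emergency stop and reset it

### The job

Check the dyno's emergency stop before a run, with the fingertips only: press the three-lobed mushroom button on the square stop box right in until it latches, then twist it clockwise (seen from above) until it is released and springs back out. Then press the tall reset button in the middle of the long control panel fully in and let it come back. Grip and lift nothing, be gentle with the stop box, and leave the start button, the mode selector and everything lying on the bench alone.

Things in the scene. Friction and masses are not known exactly. Their poses are not given: they have to be found in the camera images.
- stop_box: emergency-stop box, square grey enclosure 104 x 104 mm, 75 mm high, screwed to the bench, turned up to 0.35 rad; origin at the centre of its underside, z up. The mushroom button stands in the middle of its lid over a flat yellow disc of 76 mm diameter; it moves and turns about the box's z through the origin. Undersides of its lobes: 15 mm above the lid when out, 8.5 mm when latched
- estop_top (a point): centre of the top of the red mushroom head, on the turning axis, 109 mm above the bench with the button out; it goes down with the button. The head is a rigid clover: a core of radius 21 mm, 19 mm high, flat enough on top to press, and three round upright lobes. The hollows between lobes reach in to 21 mm from the axis; closed fingers fit into one and can push a lobe round
- estop_lobe (a point): centre of the top of one of the three lobes; turns with the head. Lobes are upright cylinders 22 mm in diameter and 16 mm high, axes 22 mm from the turning axis and 120 degrees apart (66 mm over all), tops 3 mm below estop_top. With the head untwisted this one lies towards the box's own -x
- estop_stem (a joint): how far the mushroom is pushed in (m): 0 = out, about 0.0065 = held in by its latch, 0.012 = on its stop. Spring force 5 N at the start of the stroke, 9 N at 6.5 mm, 12 N at the stop. Pushed past about 7 mm it latches and stays in by itself; only twisting releases it
- estop_head (a joint): twist of the head (rad): 0 = at rest, grows clockwise seen from above, stop at 1.2; it cannot turn the other way from 0. With the button latched, a twist of about 0.7 frees the latch and the button springs out. Turning it out of the latch takes 0.05 N m at first, 0.09 N m at 0.7; a torsion spring turns the head back to 0 when let go
- estop_latch (a joint): latch ring inside the box (rad), cannot be touched: about 0 = free, about 0.75 = latch engaged. It snaps over by itself once the button is pushed far enough, and twisting the head carries it back
- panel: dyno control panel, grey enclosure 110 mm (its x) by 210 mm (its y), 65 mm high, bare aluminium lid, screwed down, turned up to 0.35 rad; origin at the centre of its underside. In a row along its y, in 30 mm steel bezels 4 mm high: start button at y = +65 mm, reset button in the middle, mode selector at y = -65 mm. Two small white lamps stand 34 mm to +x of the row
- reset_top (a point): centre of the top of the reset button, a round black button 23 mm in diameter standing 12 mm above its bezel, 81 mm above the bench when out
- reset (a joint): how far the reset button is pushed in (m): 0 = out, 0.006 = fully in; its spring gives 2.5 to 5.5 N and pushes it back
- start_top (a point): centre of the top of the start button, a low round black button 23 mm in diameter standing only 4 mm above its bezel, 73 mm above the bench; not to be pressed
- start (a joint): how far the start button is pushed in (m): 0 = out, 0.004 = fully in
- selector_top (a point): centre of the top of the mode selector, a black rotary switch with a raised bar 24 x 8 mm, 88 mm above the bench; not to be turned
- selector (a joint): mode selector angle (rad), 0 at the start
- socket: loose steel spark-plug socket, 30 mm in diameter, 65 mm high, standing 90 to 100 mm from the middle of the stop box on its far (+x) side; origin at the centre of its underside
- torch: loose dark metal torch standing on its 36 mm wide head, 122 mm high, about 100 mm from the middle of the stop box on its near (-x) side; origin at the centre of its underside
- remote: loose black remote control 160 x 46 x 18 mm; origin at the centre of its underside
- carton: loose small carton 70 x 105 x 45 mm; origin at the centre of its underside
- gauge: loose round tyre gauge 64 mm in diameter, 24 mm high, with a brass stem; origin under the centre of the dial
- mug: loose white mug 80 mm in diameter, 92 mm high; origin at the centre of its underside
- driver: loose screwdriver 200 mm long lying on the bench; origin under its middle
There are look-alikes about, which are no part of the job. Leave any green or pink look-alike of the stop_box alone.

How it is judged:
By the outcome, as a careful person would: the job done as asked, in the order asked, and still so for the second after the job is handed in, with the robot touching nothing.
It also fails if it takes over 54 s, if anything falls off the work surface, if the arm or the gripper's body presses on something with over 40 N, if the wrist force passes 120 N, or if a joint passes its speed limit or range.

### The arm

A 6-joint arm with a two-finger parallel gripper is mounted at the origin on the work surface. World frame = base frame: x ahead of the robot, y to its left, z up, the work surface at z = 0. Lengths are in m, angles in degrees, forces in N, time in s.
With the tool pointing down it reaches from about 0.3 to 0.875 m from the base axis. Payload 6.4 kg.
Tool frame: the origin (TCP) lies between the finger pads; the fingertips stand 11 mm ahead of it and the grasp point (between the pads) lies 8 mm behind it (robot.tip_extent is the distance from the TCP to the fingertips, in m); z points along the fingers, y is the line along which they close (so a half turn about z gives the same grasp; the last joint's range is limited). The gripper opens to 85 mm and grips with 20 to 120 N. Pads are 22 mm wide; open, the fingers measure 114 mm over their backs; the gripper's body (76 mm by 85 mm) begins 54 mm behind the grasp point. The pads swing forward as they close: fully open they stand 13 mm farther back than shut.
Start: joints at [58.023, 10.359, 92.074, -0, 77.567, -11.82], TCP at [0.198, 0.54, 0.203] pointing down, gripper open.
Joint ranges: [-171.53, 171.53], [-51.25, 118.39], [17.06, 147.69], [-65.23, 245.23], [0, 150.52], [-178.68, 178.68]. Speed limits (degrees/s): [147.25, 147.25, 172.46, 180, 180, 180].

### API

Orientations are given as a 3x3 rotation matrix whose columns are the frame's x, y, z axes.
In Python, from rig import robot, imaging gives the robot as it stands.
- The arm moves only by the tool servo_tool, never from a script. Its arguments are lists of equal length, an entry for each row: "claw": the closure, from -1 (fully open) to 1 (shut); "slide": the shift along the tool's x, y, z in mm, a list of three; "spin": the turn about the tool's z in rad. A call has 1 to 12 rows; each row shifts and turns the commanded pose from where the row before left it, along the tool's axes as they then stand; what a row does not reach is not made up. A row lasts 1/12 s, in which the tool goes at most 41.7 mm and 7.16 degrees, less where a joint would pass 70% of its speed; a pose out of reach is approached as far as the arm can. A call is refused whole if a number of a shift passes 41.7 or a number of a turn 0.125, either way. A call with a gripper value outside its range is refused whole. The fingers move at their own pace and stop on an object; "force" is the grip in N (left out, the last holds). Time passes only in rows, so rows that do not move let the fingers close. It gives the time, the measured TCP pose, the force, the opening and the grip force at its end, in the units of the state.
- robot.state(): the state, without advancing time (a new reading comes with each control period).
- imaging.read_camera(name): name is "scene" or "top"; returns (picture, depth): 400x640x3 uint8, blue, green, red; 400x640 float32, m along the optical axis (not along the pixel's ray), 0 where there is no reading.
- imaging.camera_model(name): a dict with "fx", "fy", "cx", "cy" (pixels), "R" (3x3) and "t" (3): a world point X has camera coordinates R X + t. Camera axes: x right, y down, z forward; pixel columns grow to the right and rows downward; lengths in m; the calibration is good to about 2 mm. A picture is of the moment at which its call begins. camera_model takes no time and is no camera call.
- robot.job_done(): hands the job in; it is judged then, once.
The state is a dict: "time": time; "joint_positions": joint angles; "joint_vel": joint speeds; "joint_torque": joint torques, N m; "position": TCP position; "ee_rot": TCP orientation; "force": force on the tool from outside, world axes, zero at the start; "wrist_torque": the same for the moment, N m; "grip_width": finger opening in m; "gripper_force": force on a finger pad.
Only numpy, scipy, OpenCV 4.12 (cv2) and the standard library are available. Lean on these libraries where they do the work, as an engineer would, in place of code of your own. Each camera call takes 0.05 s, during which the arm holds its last target. There are 200 camera calls.

## Working session

There is one attempt and no reset: what is moved stays moved. The work goes in short steps, Python scripts to look and compute and a tool call to move; the robot and the scene stay as the last step left them, time stands still between calls to the robot, and variables do not carry over. Pictures are saved under pics/ and viewed, at most 10 in all, crops included, and the job is handed in when it is done.

Besides the shell and the picture viewer there is one more tool, called after "Emit:" by a JSON object that holds its "api" and its "payload", one argument or row to a line. servo_tool: Moves the arm, as the interface text tells. Its arguments: {"type":"object","properties":{"claw":{"type":"array"},"slide":{"type":"array"},"spin":{"type":"array"},"force":{"type":"number"}},"required":["claw","slide","spin"]}

```bash
ls; mkdir -p pics; python3 - <<'E'
from rig import robot, imaging
import cv2,numpy as np
for n in("top","scene"):
    p,d=imaging.read_camera(n); cv2.imwrite(f"pics/{n}0.png",p); np.savez(f"{n}0.npz",p=p,d=d)
    print(imaging.camera_model(n))
s=robot.state();print(s['ee_rot'],s['position'],s['time'],s['force'])
E
```

```text
pics
{'fx': 420.57615319049626, 'fy': 420.57615319049626, 'cx': 313.635262581438, 'cy': 194.6856203353519, 'R': array([[ 0.00771909, -0.99996598, -0.0029082 ],
       [-0.99046384, -0.00724561, -0.13758229],
       [ 0.13755654,  0.00394248, -0.99048607]]), 't': array([-0.10132539,  0.58806154,  1.27930675])}
{'fx': 426.828391853046, 'fy': 426.828391853046, 'cx': 319.1379493634146, 'cy': 201.47524052542957, 'R': array([[-0.50144467,  0.86510906, -0.0118138 ],
       [ 0.62527391,  0.35292353, -0.69604419],
       [-0.59798477, -0.35641451, -0.71790175]]), 't': array([ 0.37905022, -0.274109  ,  1.4967715 ])}
[[-9.38755860e-01  3.44581908e-01 -8.62571028e-04]
 [ 3.44582816e-01  9.38754950e-01 -1.35128960e-03]
 [ 3.44112872e-04 -1.56575819e-03 -9.99998715e-01]] [0.19781219 0.53931459 0.20216838] 0.1 [-0.32413119 -0.13674242 -0.43253212]
```

View pics/top0.png

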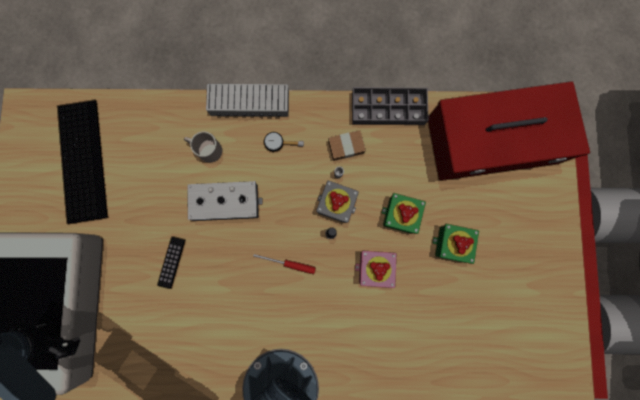

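View pics/scene0.png

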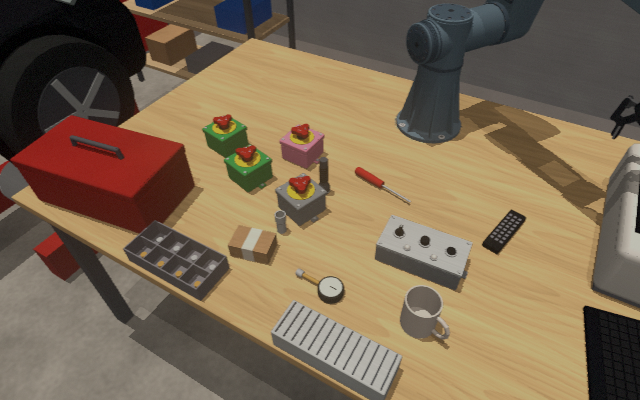

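Top view: the grey stop box is at (338,201), with the socket at (339,172) and the torch at (331,232). The panel is at (222,200), with three black knobs near (200,201), (221,200) and (242,198). Look-alikes are pink at (378,269) and green at (404,213) and (458,243).

```bash
cat > h.py <<'E'
import numpy as np,cv2
from rig import imaging
def ray(n,u,v,z):
    c=imaging.camera_model(n);R,t=c["R"],c["t"]
    d=R.T@np.array([(u-c["cx"])/c["fx"],(v-c["cy"])/c["fy"],1]);o=-R.T@t
    return o+d*(z-o[2])/d[2]
def proj(n,X):
    c=imaging.camera_model(n);q=c["R"]@np.array(X)+c["t"]
    return c["fx"]*q[0]/q[2]+c["cx"],c["fy"]*q[1]/q[2]+c["cy"]
def cloud(n,d):
    c=imaging.camera_model(n);v,u=np.indices(d.shape)
    q=np.stack([(u-c["cx"])/c["fx"]*d,(v-c["cy"])/c["fy"]*d,d],-1)
    return (q-c["t"])@c["R"]
def blobs(m,amin=5):
    k,l,s,c=cv2.connectedComponentsWithStats(m.astype(np.uint8)); return [(s[i],c[i],l==i) for i in range(1,k) if s[i][4]>=amin]
E
python3 - <<'E'
from h import *
A={n:np.load(n+"0.npz") for n in("top","scene")}
win={"top":(310,360,165,245),"scene":(265,335,160,235)}
for n in A:
    p,d=A[n]["p"],A[n]["d"];hsv=cv2.cvtColor(p,cv2.COLOR_BGR2HSV);H,S,V=[hsv[...,i].astype(int) for i in range(3)]
    w=np.zeros(H.shape,bool);a,b,c,e=win[n];w[c:e,a:b]=1
    red=w&((H<8)|(H>172))&(S>140)&(V>60); yel=w&(H>20)&(H<35)&(S>140)
    P=cloud(n,d)
    for nm,m,z in(("red",red,.1),("yel",yel|red,.08)):
        for s,c,mm in blobs(m,30):print(n,nm,s,c,ray(n,*c,z),np.median(P[mm],0))
    # lids by depth height
    for nm,z0,z1,x in(("lid",.069,.082,(310,360,175,225)),("pan",.059,.071,(180,265,175,225))):
        if n!="top":continue
        m=np.zeros(H.shape,bool);m[x[2]:x[3],x[0]:x[1]]=1
        m&=(P[...,2]>z0)&(P[...,2]<z1)
        m=cv2.morphologyEx(m.astype(np.uint8),cv2.MORPH_CLOSE,np.ones((5,5)))
        s,c,mm=max(blobs(m,30),key=lambda t:t[0][4])
        Q=P[mm][:, :2]; Q=np.array([ray(n,u,v,(.075 if nm=="lid" else .065))[:2] for v,u in np.argwhere(mm)])
        print(nm,s,cv2.minAreaRect((Q*1000).astype(np.float32)),Q.mean(0))
p=A["top"]["p"]
dk=(p.max(2)<60);
for s,c,mm in blobs(dk[185:215,185:262],8):print("dark",s,c+[185,185],ray("top",*(c+[185,185]),.078))
a=cv2.resize(p[160:250,180:365],None,fx=4,fy=4,interpolation=cv2.INTER_CUBIC)
cv2.imwrite("pics/crop.png",a)
b=cv2.resize(A["scene"]["p"][150:290,255:480],None,fx=3.5,fy=3.5,interpolation=cv2.INTER_CUBIC)
cv2.imwrite("pics/crop2.png",b)
E
```

```text
top red [331 192  17  18 179] [337.60335196 200.03351955] [ 0.56492702 -0.16891323  0.1       ] [ 0.56413168 -0.16653972  0.10843093]
top yel [326 190  24  23 342] [337.3245614  200.92105263] [ 0.56473188 -0.16913738  0.08      ] [ 0.56159281 -0.1682208   0.1045227 ]
lid [316 180  43  43 925] ((565.54150390625, -168.6949005126953), (103.5558090209961, 104.16348266601562), 70.26628875732422) [ 0.56395604 -0.16833075]Traceback (most recent call last):
  File "<stdin>", line 18, in <module>
  File "h.py", line 4, in ray
    c=imaging.camera_model(n);R,t=c["R"],c["t"]
ValueError: time passes only in moves, steps and waits
```

```bash
sed -i 's/imaging.camera_model(n)/cm(n)/; s/^from rig import imaging/from rig import imaging\nfrom functools import lru_cache\n@lru_cache\ndef cm(n): return imaging.camera_model(n)/' h.py
python3 - <<'E'
from h import *
A={n:np.load(n+"0.npz") for n in("top","scene")}
for n in A:
    p,d=A[n]["p"],A[n]["d"];P=cloud(n,d);hsv=cv2.cvtColor(p,cv2.COLOR_BGR2HSV);H,S,V=[hsv[...,i].astype(int) for i in range(3)]
    if n=="scene":
        w=np.zeros(H.shape,bool);w[165:235,270:335]=1
        red=w&((H<8)|(H>172))&(S>140)&(V>60)
        for s,c,mm in blobs(red,30):print("red",s,c,ray(n,*c,.1))
    x=(180,265,175,225) if n=="top" else (365,480,205,290)
    m=np.zeros(H.shape,bool);m[x[2]:x[3],x[0]:x[1]]=1
    pan=cv2.morphologyEx((m&(P[...,2]>.060)&(P[...,2]<.071)).astype(np.uint8),cv2.MORPH_CLOSE,np.ones((9,9)))
    s,c,mm=max(blobs(pan,30),key=lambda t:t[0][4])
    Q=np.array([ray(n,u,v,.065)[:2] for v,u in np.argwhere(mm)])*1000
    print(n,"pan",s,cv2.minAreaRect(Q.astype(np.float32)))
    for s,c,mm in blobs(m&(p.max(2)<60)&(P[...,2]>.06),6):print("dark",s,c,ray(n,*c,.078))
p=A["top"]["p"]
cv2.imwrite("pics/crop.png",cv2.resize(p[160:250,180:365],None,fx=4,fy=4,interpolation=cv2.INTER_CUBIC))
cv2.imwrite("pics/crop2.png",cv2.resize(A["scene"]["p"][150:290,255:480],None,fx=3.5,fy=3.5,interpolation=cv2.INTER_CUBIC))
# socket & torch near box
P=cloud("top",A["top"]["d"])
for nm,(a,b,c,e) in dict(socket=(330,350,162,182),torch=(322,342,222,242)).items():
    q=P[c:e,a:b].reshape(-1,3);z=q[:,2].max();q=q[q[:,2]>z-.01];print(nm,z,q.mean(0),len(q))
E
```

```text
top pan [ 188  181   69   39 2420] ((567.40283203125, 185.69021606445312), (110.26094055175781, 208.1040496826172), 3.22894549369812)
dark [218 197   6   6  32] [220.5 199.5] [0.5667228 0.1864446 0.078    ]
dark [240 196   5   7  28] [241.92857143 198.71428571] [0.56961418 0.1212343  0.078     ]
dark [197 198   6   6  29] [199.5862069  200.72413793] [0.56249894 0.25001133 0.078     ]
red [289 176  21  17 197] [299.72588832 182.56852792] [ 0.56433906 -0.17003661  0.1       ]
scene pan [ 376  215   97   62 3167] ((568.314453125, 188.52305603027344), (114.50785064697266, 209.59930419921875), 3.1583926677703857)
dark [396 227   7   9  45] [399.15555556 231.62222222] [0.5742062  0.12397475 0.078     ]
dark [421 236   8   9  62] [424.59677419 240.11290323] [0.5688338  0.18784306 0.078     ]
dark [447 247   9   8  52] [450.76923077 250.61538462] [0.56862041 0.25278033 0.078     ]
socket 1.3477476999079168 [ 0.40725881 -0.10210472  1.3477477 ] 2
torch 0.13041392660513607 [ 0.47149985 -0.15079966  0.12399638] 47
```

View pics/crop.png

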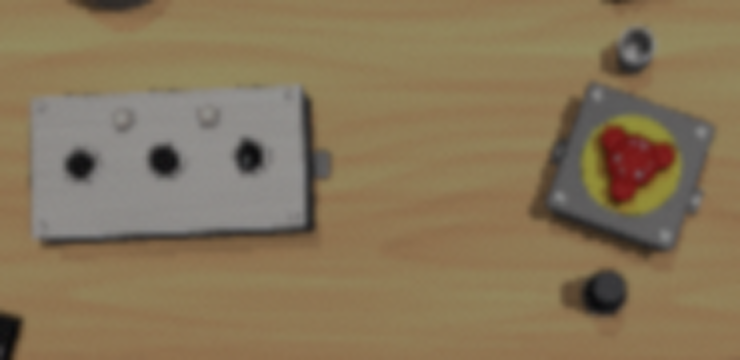

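View pics/crop2.png

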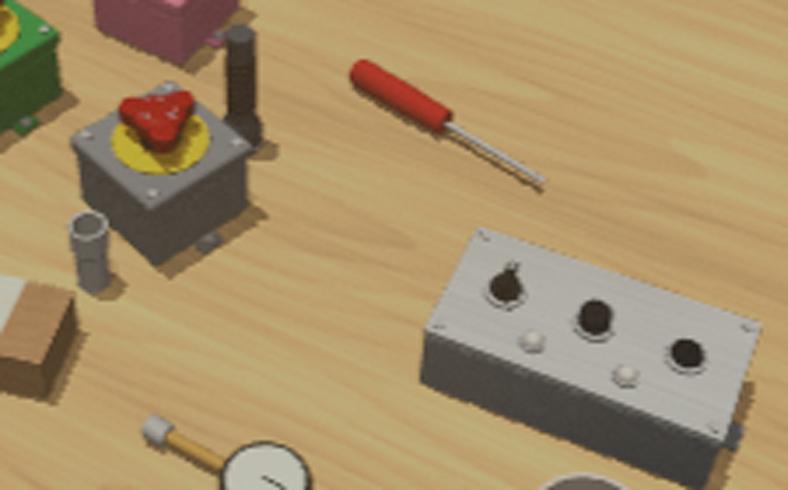

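The crop confirms one lobe points to box −x (yaw about −0.344), the stop axis is at (0.565,−0.169), and the reset button is the middle knob, at about (0.567,0.187). I'll rise, shut the fingers and travel.

Emit:
{"api": "servo_tool", "payload": {
  "claw": [1, 1, 1, 1, 1, 1, 1, 1, 1, 1, 1, 1],
  "force": 40,
  "slide": [
    [0, 0, -15],
    [0, 0, -25],
    [0, 0, -20],
    [-8, -8, 0],
    [-16, -14, 0],
    [-24, -22, 0],
    [-24, -22, 0],
    [-24, -22, 0],
    [-24, -22, 0],
    [-24, -22, 0],
    [-24, -22, 0],
    [-24, -22, 0]
  ],
  "spin": [0, 0, 0, 0, 0, 0, 0, 0, 0, 0, 0, 0]
}}

```text
time: 1.1
position: [0.3176, 0.3065, 0.2621]
ee_rot: [[-0.939, 0.344, -0.001], [0.344, 0.939, -0.001], [0.001, -0.001, -1.0]]
force: [0.1, -1.0, 0.2]
grip_width: 0.0004
gripper_force: 0.0
```

Emit:
{"api": "servo_tool", "payload": {
  "claw": [1, 1, 1, 1, 1, 1, 1, 1, 1, 1, 1, 1],
  "slide": [
    [-24, -22, 0],
    [-24, -22, 0],
    [-24, -22, 0],
    [-24, -22, 0],
    [-24, -22, 0],
    [-24, -22, 0],
    [-24, -22, 0],
    [-24, -22, 0],
    [-24, -22, 0],
    [-24, -22, 0],
    [-24, -22, 0],
    [-24, -22, 0]
  ],
  "spin": [0, 0, 0, 0, 0, 0, 0, 0, 0, 0, 0, 0]
}}

```text
time: 2.1
position: [0.4969, -0.0404, 0.262]
ee_rot: [[-0.939, 0.345, -0.001], [0.345, 0.939, 0.0], [0.001, -0.0, -1.0]]
force: [1.0, -0.5, -0.1]
grip_width: 0.0003
gripper_force: 0.0
```

Emit:
{"api": "servo_tool", "payload": {
  "claw": [1, 1, 1, 1, 1, 1, 1, 1, 1, 1, 1, 1],
  "slide": [
    [-22, -20, 0],
    [-22, -20, 0],
    [-22, -20, 0],
    [-20, -18, 0],
    [-14, -12, 0],
    [-8, -7.3, 0],
    [0, 0, 25],
    [0, 0, 35],
    [0, 0, 35],
    [0, 0, 20],
    [0, 0, 6],
    [0, 0, 0]
  ],
  "spin": [0, 0, 0, 0, 0, 0, 0, 0, 0, 0, 0, 0]
}}

```text
time: 3.1
position: [0.5632, -0.1661, 0.1397]
ee_rot: [[-0.939, 0.344, -0.004], [0.344, 0.939, 0.002], [0.005, 0.001, -1.0]]
force: [0.2, -0.0, -0.4]
grip_width: 0.0001
gripper_force: 0.0
```

```bash
cat > look.py <<'E'
from h import *;import sys
from rig import robot
o=[]
for n,(x,y,w,h) in dict(top=(300,160,80,90),scene=(250,140,100,90)).items():
    p,d=imaging.read_camera(n);np.savez(f"{n}_{sys.argv[1]}.npz",p=p,d=d)
    o.append(cv2.resize(p[y:y+h,x:x+w],(400,int(400*h/w)),interpolation=cv2.INTER_CUBIC)[:360])
cv2.imwrite(f"pics/{sys.argv[1]}.png",np.hstack([cv2.copyMakeBorder(a,0,360-len(a),0,0,0) for a in o]))
s=robot.state();print(s["position"],s["force"],s["joint_positions"])
E
python3 look.py a
```

```text
[ 0.5656613  -0.16734916  0.14334139] [-0.04783986  0.07804271  0.53173662] [-2.80013475e+01  1.54947765e+01  9.31044627e+01  2.60389252e-03
  7.13037704e+01 -9.78669834e+01]
```

View pics/a.png

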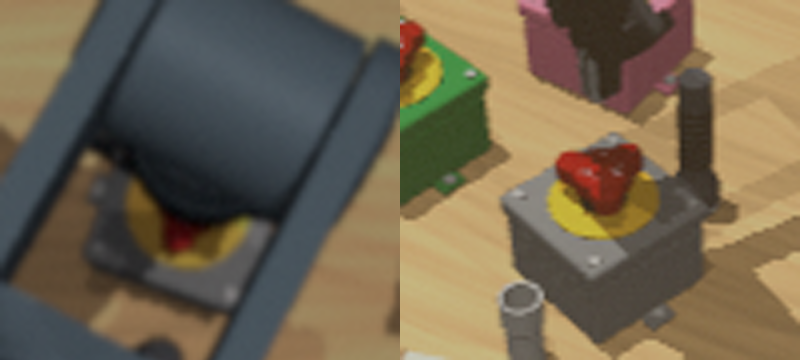

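The top view is hidden by the arm. The scene view shows the dark fingertips ending near crop (600,95), above the head at (600,165). I'll compare that with the projection.

```bash
python3 - <<'E'
from h import *
from rig import robot
print(robot.tip_extent)
s=robot.state();T=s["position"];R=s["ee_rot"];print(T)
for e in(0,.011):
  print("tip",proj("scene",T+R@[0,0,e]))
print("head",proj("scene",(.565,-.169,.109)),proj("scene",(.565,-.169,.100)))
z=np.load("scene_a.npz");P=cloud("scene",z["d"])
q=P[130:176,280:325].reshape(-1,3);k=z["p"][130:176,280:325].max(2).ravel()<75
q=q[k&(q[:,2]>.115)&(np.hypot(q[:,0]-.565,q[:,1]+.167)<.07)]
for a in np.arange(.115,.2,.006):
  w=q[(q[:,2]>=a)&(q[:,2]<a+.006)]
  if len(w):
    l=(w-T)@R;print(a.round(3),len(w),(l.min(0)*1e3).round(),(l.max(0)*1e3).round())
E
```

```text
0.011
[ 0.5656613  -0.16734916  0.14334139]
tip (np.float64(299.59395151799265), np.float64(171.14515628423646))
tip (np.float64(299.774718184059), np.float64(174.2707502180384))
head (np.float64(299.7746751796137), np.float64(180.39664075477475)) (np.float64(299.92326972093775), np.float64(182.84576641481206))
0.175 7 [ -8.  -2. -38.] [  6.  14. -33.]
0.181 10 [ -8.  -2. -43.] [  5.  15. -38.]
0.187 12 [ -8.  -2. -49.] [  5.  16. -44.]
0.193 15 [-10.  -2. -55.] [  6.  15. -50.]
0.199 8 [ -9.   1. -61.] [ -0.  15. -56.]
```

```bash
python3 - <<'E'
from h import *
from rig import robot
s=robot.state();T=s["position"];R=s["ee_rot"]
z=np.load("scene_a.npz");P=cloud("scene",z["d"])
for v in range(150,184,1):
  print(v,(P[v,292:308:2,2]*1e3).round().astype(int),z["p"][v,300])
cv2.imwrite("pics/b.png",cv2.resize(z["p"][100:200,250:350],(600,600),interpolation=cv2.INTER_CUBIC))
E
```

```text
150 [ 56 218 218 226 230 227 242 247] [33 45 55]
151 [ 47 212 219 225 224 225 238 242] [32 46 54]
152 [ 47  46 207 220 219 231 236 241] [33 45 56]
153 [ 39  45 207 218 219 227 232 238] [30 44 54]
154 [ 38  41 209 213 212 220 229 233] [31 43 53]
155 [ 34  32 203 211 209 222 225  56] [29 42 53]
156 [ 29  34 198 206 204 218 221  53] [30 42 53]
157 [ 25  28 197 199 199 200 198  48] [28 40 50]
158 [ 21  24 193 196 200 197 194  43] [32 45 55]
159 [ 17  20 188 194 195 194 192  37] [32 44 56]
160 [ 14  16 185 190 189 193 188  34] [32 45 54]
161 [  6  13 181 188 187 188 184  33] [33 46 57]
162 [  1   9 180 185 186 183 180  26] [31 43 54]
163 [ -3   0 173 182 181 181 172  26] [32 44 55]
164 [ -1  -1  -1 177 178 173  19  19] [47 57 64]
165 [  0  -3  -3  -1 170   7  11  14] [ 72  81 103]
166 [ 3  1 -4  1 -2  4 12 12] [ 63  94 119]
167 [ 0  0  0 -2  0  3  6  4] [ 95 141 171]
168 [-2 -3 -1 -2  3  1  1  1] [106 155 188]
169 [-2 -1  3  2 -2 -1 -2 -2] [108 160 192]
170 [ 3  1  2 -1  2 -3  0  2] [113 163 196]
171 [ 0 -2  3  0 -2  0  0 -1] [115 165 197]
172 [ 5 -1  0  1  5  1 -2  0] [110 161 193]
173 [ 2  2  4  2  4  0 77  1] [111 161 195]
174 [ 2 -3  0 -2  2 75 75  1] [106 137 155]
175 [ 4  2  0  2 76 78 76 73] [114 121 125]
176 [  1   2   2  76  73  76  75 105] [114 119 124]
177 [  0   2  73 107 109 106 106 108] [43 56 86]
178 [105 105 106 107 109 109 111 107] [ 52  63 102]
179 [108 105 109 111 110 109 108 104] [24 40 87]
180 [107 107 107 110 110 109 107 105] [22 38 88]
181 [104 110 109 110 107 109 110 107] [ 26  43 103]
182 [108 106 109 108 111 110 109 106] [ 29  43 112]
183 [102 112 107 108 109 108 108 107] [ 26  42 111]
```

View pics/b.png

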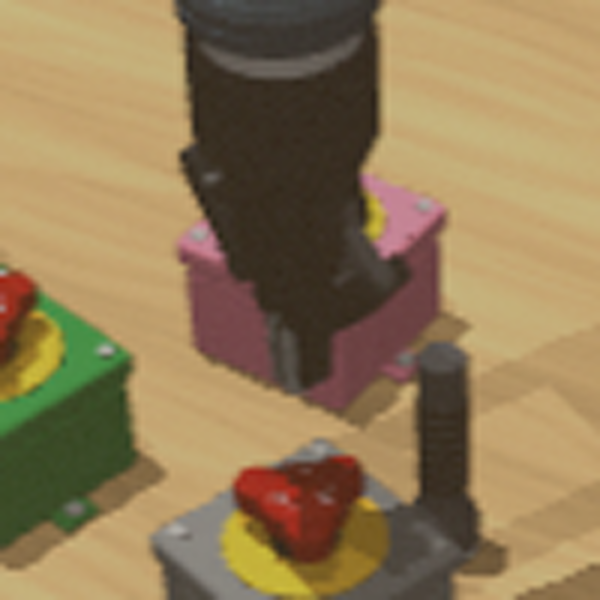

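The fingertips in this picture end at z ≈ 0.17 (crop (300,385)), higher than the state implies. I'll hold still and look again.

Emit:
{"api": "servo_tool", "payload": {
  "claw": [1, 1, 1, 1],
  "slide": [
    [0, 0, 0],
    [0, 0, 0],
    [0, 0, 0],
    [0, 0, 0]
  ],
  "spin": [0, 0, 0, 0]
}}

```text
time: 3.53
position: [0.5655, -0.1675, 0.1431]
ee_rot: [[-0.939, 0.345, 0.002], [0.345, 0.939, -0.001], [-0.002, -0.0, -1.0]]
force: [-0.1, -0.2, 0.4]
grip_width: -0.0003
gripper_force: 0.0
```

```bash
cat > tip.py <<'E'
from h import *
from rig import robot
p,d=imaging.read_camera("scene");s=robot.state();T=s["position"];R=s["ee_rot"]
print(s["time"],T,s["force"],"tip px",proj("scene",T+R@[0,0,.011]))
P=cloud("scene",d);l=(P-T)@R*1e3
m=(P[...,2]>.112)&(np.abs(l[...,0])<22)&(np.abs(l[...,1])<22)&(l[...,2]>-70)
m[:, :270]=0
q=l[m]
print("n",len(q))
for a in range(-70,16,6):
  w=q[(q[:,2]>=a)&(q[:,2]<a+6)]
  if len(w):print(a,len(w),w.min(0).round(),w.max(0).round())
vs,us=np.nonzero(m);print("lowest row",vs.max() if len(vs) else None)
E
python3 tip.py
```

```text
3.5833 [ 0.5653381  -0.16735331  0.14277662] [ 0.03521845 -0.34218415  0.52054243] tip px (np.float64(299.84932930334764), np.float64(174.3565840650602))
n 103
-70 11 [-11. -15. -70.] [ -6.  14. -64.]
-64 15 [-11.  -4. -64.] [ -3.  16. -58.]
-58 18 [-11. -11. -58.] [  6.  14. -52.]
-52 18 [-11. -14. -52.] [  6.  15. -46.]
-46 20 [-11.  -4. -46.] [  6.  15. -41.]
-40 13 [-10.  -6. -40.] [  6.  14. -36.]
-34 7 [-10.  -5. -34.] [  7.   8. -29.]
lowest row 180
```

Emit:
{"api": "servo_tool", "payload": {
  "claw": [1, 1, 1, 1, 1, 1],
  "slide": [
    [0, -1.5, 8],
    [0, 0, 8],
    [0, 0, 6],
    [0, 0, 4],
    [0, 0, 0],
    [0, 0, 0]
  ],
  "spin": [0, 0, 0, 0, 0, 0]
}}

```text
time: 4.08
position: [0.5641, -0.1684, 0.1153]
ee_rot: [[-0.939, 0.345, -0.001], [0.345, 0.939, 0.001], [0.001, 0.0, -1.0]]
force: [1.2, -0.1, 0.4]
grip_width: 0.0002
gripper_force: 0.0
```

```bash
python3 tip.py
```

```text
4.1333 [ 0.56445604 -0.16861447  0.11583652] [0.32532199 1.36546961 1.3624522 ] tip px (np.float64(300.073919676571), np.float64(181.4597467547976))
n 95
-70 7 [-11.  -6. -69.] [ -6.  13. -65.]
-64 13 [-10.  -5. -64.] [ -4.  15. -58.]
-58 19 [-10.  -3. -58.] [  8.  17. -52.]
-52 17 [-10.  -3. -52.] [  9.  16. -46.]
-46 19 [-10.  -7. -45.] [  9.  16. -40.]
-40 13 [-10.  -9. -40.] [  8.  16. -34.]
-34 4 [-10.  -4. -34.] [ -6.  10. -32.]
-28 2 [  1.   6. -27.] [  7.   7. -27.]
2 1 [3. 0. 4.] [3. 0. 4.]
lowest row 179
```

No contact yet, which agrees with the camera: the true tips sit about 41 mm higher than the state implies. I'll go by camera and force.

Emit:
{"api": "servo_tool", "payload": {
  "claw": [1, 1, 1, 1, 1, 1, 1],
  "slide": [
    [0, 0, 8],
    [0, 0, 8],
    [0, 0, 8],
    [0, 0, 4],
    [0, 0, 2],
    [0, 0, 0],
    [0, 0, 0]
  ],
  "spin": [0, 0, 0, 0, 0, 0, 0]
}}

```text
time: 4.72
position: [0.5644, -0.1686, 0.0859]
ee_rot: [[-0.939, 0.345, -0.0], [0.345, 0.939, 0.0], [0.0, 0.0, -1.0]]
force: [0.3, 0.0, -0.9]
grip_width: 0.0002
gripper_force: 0.0
```

```bash
python3 tip.py
```

```text
4.7667 [ 0.56468707 -0.16873609  0.0862221 ] [-0.70470377  0.03593216 -0.204579  ] tip px (np.float64(300.4649111641409), np.float64(189.41220079430383))
n 91
-70 8 [-11.  -4. -70.] [ -6.  15. -64.]
-64 13 [-11. -11. -63.] [  5.  17. -58.]
-58 14 [-10. -12. -58.] [  4.  16. -52.]
-52 19 [-11. -14. -52.] [  8.  15. -46.]
-46 18 [-10.  -3. -46.] [  8.  16. -40.]
-40 14 [-10.  -4. -39.] [  7.  14. -34.]
-34 3 [-10.  -7. -33.] [ -6.   9. -31.]
-28 2 [ -9.  -5. -27.] [  2.   6. -26.]
lowest row 181
```

Emit:
{"api": "servo_tool", "payload": {
  "claw": [1, 1, 1, 1],
  "slide": [
    [0, 0, 2],
    [0, 0, 2],
    [0, 0, 0],
    [0, 0, 0]
  ],
  "spin": [0, 0, 0, 0]
}}

```text
time: 5.1
position: [0.5644, -0.1686, 0.0819]
ee_rot: [[-0.939, 0.345, -0.0], [0.345, 0.939, 0.0], [0.0, 0.0, -1.0]]
force: [-0.1, 0.6, -0.3]
grip_width: -0.0004
gripper_force: 0.0
```

Emit:
{"api": "servo_tool", "payload": {
  "claw": [1, 1, 1, 1],
  "slide": [
    [0, 0, 2],
    [0, 0, 2],
    [0, 0, 0],
    [0, 0, 0]
  ],
  "spin": [0, 0, 0, 0]
}}

```text
time: 5.43
position: [0.5648, -0.1688, 0.0786]
ee_rot: [[-0.939, 0.345, 0.001], [0.345, 0.939, -0.0], [-0.001, -0.0, -1.0]]
force: [-1.4, 0.0, 3.9]
grip_width: -0.0002
gripper_force: 2.1
```

Emit:
{"api": "servo_tool", "payload": {
  "claw": [1, 1, 1, 1],
  "slide": [
    [0, 0, 2],
    [0, 0, 2],
    [0, 0, 0],
    [0, 0, 0]
  ],
  "spin": [0, 0, 0, 0]
}}

```text
time: 5.77
position: [0.5648, -0.1688, 0.0743]
ee_rot: [[-0.939, 0.345, 0.001], [0.345, 0.939, -0.0], [-0.001, -0.0, -1.0]]
force: [-0.5, 0.3, 3.0]
grip_width: 0.0001
gripper_force: 1.7
```

Emit:
{"api": "servo_tool", "payload": {
  "claw": [1, 1, 1, 1],
  "slide": [
    [0, 0, 1.5],
    [0, 0, 1.5],
    [0, 0, 0],
    [0, 0, 0]
  ],
  "spin": [0, 0, 0, 0]
}}

```text
time: 6.1
position: [0.5649, -0.1688, 0.072]
ee_rot: [[-0.939, 0.345, 0.001], [0.345, 0.939, -0.001], [-0.001, -0.0, -1.0]]
force: [-1.6, 1.2, 9.8]
grip_width: 0.0003
gripper_force: 4.7
```

```bash
cat > head.py <<'E'
from h import *
from rig import robot
s=robot.state();print(s["time"],s["position"],s["force"],s["wrist_torque"])
p,d=imaging.read_camera("scene");P=cloud("scene",d)
hsv=cv2.cvtColor(p,cv2.COLOR_BGR2HSV);H,S=hsv[...,0],hsv[...,1]
m=((H<8)|(H>172))&(S>140)&(np.hypot(P[...,0]-.565,P[...,1]+.169)<.045)&(P[...,2]>.06)
m[:,:280]=0
print(m.sum(),"z pct",np.percentile(P[m][:,2],[50,75,90,95]).round(4),"red box",[ (a.min(),a.max()) for a in np.nonzero(m)])
o=np.load("scene0.npz");P0=cloud("scene",o["d"])
print("before",np.percentile(P0[m][:,2],[50,75,90,95]).round(4))
E
python3 head.py
```

```text
6.1 [ 0.56488799 -0.16881274  0.07199509] [-1.63084128  1.20823834  9.83576651] [ 0.22226516  0.40292151 -0.03004483]
136 z pct [0.0972 0.0986 0.0998 0.1006] red box [(np.int64(178), np.int64(194)), (np.int64(290), np.int64(309))]
before [0.1036 0.1059 0.1072 0.1083]
```

Emit:
{"api": "servo_tool", "payload": {
  "claw": [1, 1, 1, 1],
  "slide": [
    [0, 0, 1],
    [0, 0, 0.8],
    [0, 0, 0],
    [0, 0, 0]
  ],
  "spin": [0, 0, 0, 0]
}}

```text
time: 6.48
position: [0.5649, -0.1688, 0.0704]
ee_rot: [[-0.939, 0.344, 0.001], [0.344, 0.939, -0.001], [-0.001, -0.0, -1.0]]
force: [-2.9, 1.7, 10.5]
grip_width: 0.0002
gripper_force: 5.2
```

```bash
python3 head.py
```

```text
6.4833 [ 0.56489007 -0.16883643  0.07037641] [-2.89711646  1.70813465 10.47853072] [ 0.2026616   0.52575287 -0.03292611]
135 z pct [0.096  0.0973 0.0986 0.099 ] red box [(np.int64(179), np.int64(195)), (np.int64(290), np.int64(309))]
before [0.1023 0.1053 0.1068 0.1077]
```

Emit:
{"api": "servo_tool", "payload": {
  "claw": [1, 1, 1, 1, 1],
  "slide": [
    [0, 0, -3],
    [0, 0, -8],
    [0, 0, -12],
    [0, 0, 0],
    [0, 0, 0]
  ],
  "spin": [0, 0, 0, 0, 0]
}}

```text
time: 6.95
position: [0.565, -0.1689, 0.093]
ee_rot: [[-0.939, 0.345, 0.002], [0.345, 0.939, -0.001], [-0.002, -0.0, -1.0]]
force: [0.2, -0.1, 0.5]
grip_width: 0.0001
gripper_force: 0.0
```

```bash
python3 head.py;python3 tip.py
```

```text
6.95 [ 0.56503503 -0.16888595  0.0930152 ] [ 0.20364592 -0.13956481  0.47829356] [-0.04724132 -0.00043109  0.04476074]
167 z pct [0.1    0.1019 0.1035 0.1045] red box [(np.int64(178), np.int64(194)), (np.int64(289), np.int64(309))]
before [0.1053 0.1073 0.1088 0.11  ]
7.05 [ 0.56415611 -0.16846329  0.09182203] [0.09678506 0.87788933 0.19785149] tip px (np.float64(300.567718725056), np.float64(187.85204336904033))
n 90
-70 10 [-11. -10. -69.] [ -6.  15. -64.]
-64 13 [-12.  -2. -64.] [  6.  17. -58.]
-58 12 [-11.   4. -57.] [  3.  16. -52.]
-52 22 [-11. -13. -52.] [  8.  16. -46.]
-46 18 [-12. -14. -46.] [  8.  16. -40.]
-40 10 [-10.  -5. -38.] [  7.  14. -34.]
-34 4 [ -9.   4. -34.] [ -4.   8. -30.]
-28 1 [ 10.   5. -27.] [ 10.   5. -27.]
lowest row 179
```

Latched: the head stayed down with the fingers off and contact calibrates the tips at about TCP+30 mm. Next is the hollow at box +x, which is along tool −x.

Emit:
{"api": "servo_tool", "payload": {
  "claw": [1, 1, 1, 1, 1, 1, 1, 1],
  "slide": [
    [-12, 0, 0],
    [-14, 0, 0],
    [-9, 0, 0],
    [0, 0, 10],
    [0, 0, 10],
    [0, 0, 6],
    [0, 0, 0],
    [0, 0, 0]
  ],
  "spin": [0, 0, 0, 0, 0, 0, 0, 0]
}}

```text
time: 7.72
position: [0.5962, -0.1801, 0.065]
ee_rot: [[-0.939, 0.345, -0.002], [0.345, 0.939, 0.001], [0.002, 0.0, -1.0]]
force: [0.9, -0.2, 0.5]
grip_width: -0.0001
gripper_force: 0.0
```

```bash
python3 head.py; python3 - <<'E'
import cv2
from rig import imaging
p,_=imaging.read_camera("scene");cv2.imwrite("pics/c.png",cv2.resize(p[130:220,250:350],(600,540),interpolation=cv2.INTER_CUBIC))
E
```

```text
7.7167 [ 0.59620679 -0.18013208  0.06504967] [ 0.85776099 -0.2472754   0.51438446] [-0.00886285  0.00365413  0.08108262]
128 z pct [0.1006 0.1025 0.1055 0.2899] red box [(np.int64(125), np.int64(194)), (np.int64(296), np.int64(309))]
before [0.1058 0.1078 0.1091 0.1101]
```

View pics/c.png

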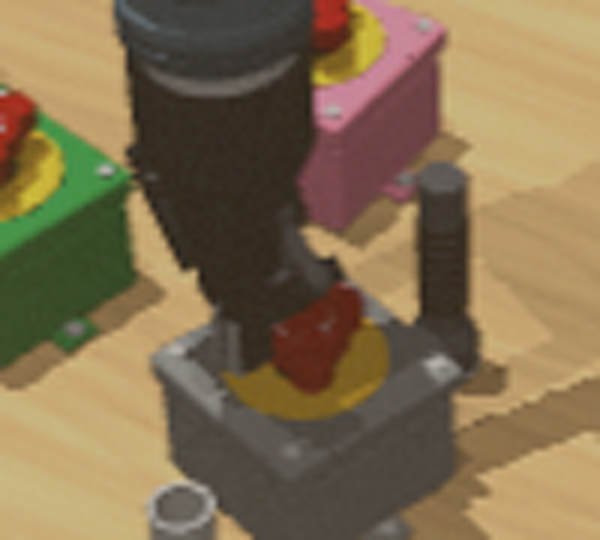

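The fingers sit in the hollow beside the head, at crop (245,345), without contact. Next: a touch outward, down 5 mm, then orbit clockwise.

Emit:
{"api": "servo_tool", "payload": {
  "claw": [1, 1, 1, 1, 1, 1, 1, 1],
  "slide": [
    [-1.5, 0, 0],
    [0, 0, 3],
    [0, 0, 2],
    [0, 0, 0],
    [0.2, -3.4, 0],
    [0.2, -3.4, 0],
    [0.2, -3.4, 0],
    [0, 0, 0]
  ],
  "spin": [0, 0, 0, 0, 0.1, 0.1, 0.1, 0]
}}

```text
time: 8.48
position: [0.5934, -0.1905, 0.0611]
ee_rot: [[-0.793, 0.61, -0.0], [0.61, 0.793, -0.0], [0.0, -0.0, -1.0]]
force: [-0.9, -1.3, -0.4]
grip_width: -0.0
gripper_force: 0.0
```

Emit:
{"api": "servo_tool", "payload": {
  "claw": [1, 1, 1, 1, 1],
  "slide": [
    [0.2, -3.4, 0],
    [0.2, -3.4, 0],
    [0.2, -3.4, 0],
    [0, 0, 0],
    [0, 0, 0]
  ],
  "spin": [0.1, 0.1, 0.1, 0, 0]
}}

```text
time: 8.9
position: [0.5871, -0.197, 0.0614]
ee_rot: [[-0.584, 0.812, 0.002], [0.812, 0.584, -0.0], [-0.001, 0.001, -1.0]]
force: [2.8, 0.8, -1.6]
grip_width: -0.0
gripper_force: 1.9
```

```bash
python3 head.py; python3 -c "
from rig import robot;import numpy as np
d=robot.state()['position'][:2]-np.array([.565,-.169]);print(np.hypot(*d),np.degrees(np.arctan2(d[1],d[0])))"
```

```text
8.9 [ 0.58711904 -0.19696859  0.06136284] [ 2.78751325  0.8118523  -1.60693711] [ 0.02415241 -0.69137175  0.0121524 ]
182 z pct [0.1006 0.1023 0.1042 0.105 ] red box [(np.int64(128), np.int64(194)), (np.int64(292), np.int64(310))]
before [0.1056 0.1079 0.1094 0.11  ]
0.035631009107252296 -51.7084350298191
```

Emit:
{"api": "servo_tool", "payload": {
  "claw": [1, 1, 1, 1, 1],
  "slide": [
    [0.3, -3.4, 0],
    [0.3, -3.4, 0],
    [0.3, -3.4, 0],
    [0, 0, 0],
    [0, 0, 0]
  ],
  "spin": [0.1, 0.1, 0.1, 0, 0]
}}

```text
time: 9.37
position: [0.5778, -0.2019, 0.0615]
ee_rot: [[-0.318, 0.948, 0.001], [0.948, 0.318, -0.001], [-0.002, 0.001, -1.0]]
force: [5.3, -1.8, -2.1]
grip_width: -0.0
gripper_force: 2.8
```

```bash
python3 head.py
```

```text
9.3667 [ 0.57779728 -0.20193531  0.06152862] [ 5.25420108 -1.8146897  -2.0819092 ] [-0.38511956 -0.74487758  0.0468415 ]
198 z pct [0.1005 0.1025 0.1038 0.1047] red box [(np.int64(126), np.int64(194)), (np.int64(293), np.int64(312))]
before [0.1055 0.1077 0.1095 0.11  ]
```

Emit:
{"api": "servo_tool", "payload": {
  "claw": [1, 1, 1, 1],
  "slide": [
    [0.3, -3.4, 0],
    [0.2, -1.7, 0],
    [0, 0, 0],
    [0, 0, 0]
  ],
  "spin": [0.1, 0.05, 0, 0]
}}

```text
time: 9.75
position: [0.5729, -0.2034, 0.0624]
ee_rot: [[-0.173, 0.985, 0.002], [0.985, 0.173, -0.002], [-0.002, 0.001, -1.0]]
force: [2.8, -4.0, 4.4]
grip_width: -0.0002
gripper_force: 2.5
```

```bash
python3 head.py;python3 -c "
from rig import robot;import numpy as np
d=robot.state()['position'][:2]-np.array([.565,-.169]);print(np.hypot(*d),np.degrees(np.arctan2(d[1],d[0])))"
```

```text
9.75 [ 0.57292561 -0.20338413  0.06236811] [ 2.83814731 -4.01711434  4.38916607] [-0.6911526  -0.28093895  0.05695446]
199 z pct [0.1057 0.1075 0.1095 0.1109] red box [(np.int64(126), np.int64(192)), (np.int64(293), np.int64(312))]
before [0.1057 0.1078 0.1096 0.11  ]
0.03525311961110927 -77.05091244392217
```

Released: the head height is back to its original value. I'll add a small margin, then orbit back and rise.

Emit:
{"api": "servo_tool", "payload": {
  "claw": [1, 1, 1, 1, 1, 1, 1, 1, 1, 1, 1, 1],
  "slide": [
    [0.1, -2, 0],
    [0, 0, 0],
    [0.2, 3.4, 0],
    [0.2, 3.4, 0],
    [0.2, 3.4, 0],
    [0.2, 3.4, 0],
    [0.2, 3.4, 0],
    [0.2, 3.4, 0],
    [0.2, 3.4, 0],
    [0.2, 3.4, 0],
    [0.1, 3.4, 0],
    [0.1, 3.4, 0]
  ],
  "spin": [0.06, 0, -0.1, -0.1, -0.1, -0.1, -0.1, -0.1, -0.1, -0.1, -0.1, -0.1]
}}

```text
time: 10.8
position: [0.5957, -0.1824, 0.0603]
ee_rot: [[-0.899, 0.438, -0.003], [0.438, 0.899, 0.002], [0.004, 0.0, -1.0]]
force: [0.1, -1.0, 0.3]
grip_width: -0.0001
gripper_force: 0.0
```

```bash
python3 head.py;python3 -c "
from rig import robot;import numpy as np
s=robot.state();d=s['position'][:2]-np.array([.565,-.169]);print(np.hypot(*d),np.degrees(np.arctan2(d[1],d[0])),s['ee_rot'])"
```

```text
10.8 [ 0.59568897 -0.18243789  0.06028498] [ 0.10734035 -1.00184219  0.33542467] [ 0.01396232 -0.07553853  0.01715924]
107 z pct [0.1059 0.1076 0.1095 0.1102] red box [(np.int64(126), np.int64(192)), (np.int64(295), np.int64(309))]
before [0.1062 0.1078 0.1093 0.11  ]
0.03342616289442764 -22.498355674218995 [[-9.01615648e-01  4.32526923e-01 -3.11214705e-03]
 [ 4.32521015e-01  9.01620643e-01  2.40564295e-03]
 [ 3.84648137e-03  8.22896323e-04 -9.99992264e-01]]
```

Emit:
{"api": "servo_tool", "payload": {
  "claw": [1, 1, 1, 1, 1, 1, 1],
  "slide": [
    [-2, 0.5, 0],
    [0, 0, -12],
    [0, 0, -25],
    [0, 0, -30],
    [0, 0, -25],
    [0, 0, -8],
    [0, 0, 0]
  ],
  "spin": [0, 0, 0, 0, 0, -0.1, 0]
}}

```text
time: 11.43
position: [0.6007, -0.1852, 0.1657]
ee_rot: [[-0.936, 0.352, 0.005], [0.352, 0.936, -0.003], [-0.006, -0.001, -1.0]]
force: [0.3, -0.5, -1.0]
grip_width: 0.0
gripper_force: 0.0
```

```bash
python3 look.py d; python3 head.py; python3 -c "
from rig import robot;import numpy as np
s=robot.state();d=np.array([.5675,.187,0])-s['position'];print(s['position'],s['ee_rot'].T@d*1e3,s['ee_rot'][:,0])"
```

```text
[ 0.59862467 -0.18414629  0.16147842] [-0.3707478   0.02145797  0.06934314] [-2.79397333e+01  1.88988075e+01  8.65302911e+01 -2.08859789e-04
  7.45730139e+01 -9.70114143e+01]
11.5333 [ 0.59862467 -0.18414629  0.16147842] [-0.3707478   0.02145797  0.06934314] [-0.01254193  0.03845146  0.03838525]
163 z pct [0.1068 0.1087 0.1098 0.1104] red box [(np.int64(176), np.int64(192)), (np.int64(289), np.int64(309))]
before [0.1071 0.1084 0.11   0.1105]
[ 0.5980868  -0.1838675   0.16039441] [160.66406576 335.48797132 160.74670017] [-0.93412396  0.35694431  0.00178834]
```

View pics/d.png

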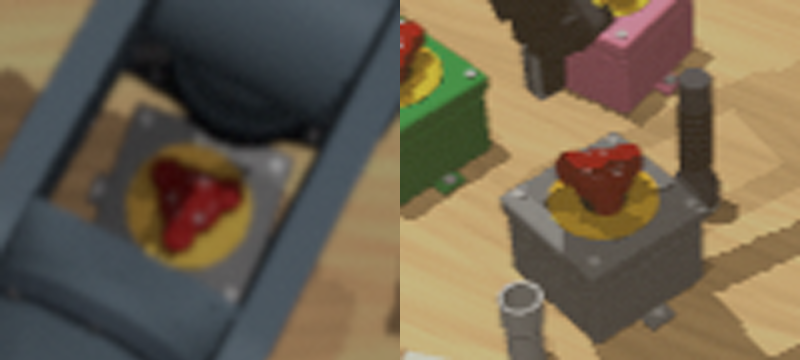

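The head is out again with its lobes in their original places, and the torch and socket are undisturbed. Now to the reset button.

Emit:
{"api": "servo_tool", "payload": {
  "claw": [1, 1, 1, 1, 1, 1, 1, 1, 1, 1, 1, 1],
  "slide": [
    [6, 12, 0],
    [12, 25, 0],
    [16, 34, 0],
    [16, 34, 0],
    [16, 34, 0],
    [16, 34, 0],
    [16, 34, 0],
    [16, 34, 0],
    [16, 34, 0],
    [16, 34, 0],
    [10, 18, 0],
    [4, 9, 0]
  ],
  "spin": [0, 0, 0, 0, 0, 0, 0, 0, 0, 0, 0, 0]
}}

```text
time: 12.58
position: [0.5657, 0.1905, 0.1597]
ee_rot: [[-0.936, 0.352, -0.003], [0.352, 0.936, 0.001], [0.003, -0.001, -1.0]]
force: [-0.4, 0.5, -0.2]
grip_width: 0.0003
gripper_force: 0.0
```

Emit:
{"api": "servo_tool", "payload": {
  "claw": [1, 1, 1, 1, 1, 1],
  "slide": [
    [0, 0, 15],
    [0, 0, 30],
    [0, 0, 25],
    [0, 0, 10],
    [0, 0, 0],
    [0, 0, 0]
  ],
  "spin": [0, 0, 0, 0, 0, 0]
}}

```text
time: 13.08
position: [0.5678, 0.1863, 0.0809]
ee_rot: [[-0.935, 0.355, -0.002], [0.355, 0.935, -0.0], [0.001, -0.001, -1.0]]
force: [-0.7, 0.1, 0.9]
grip_width: -0.0002
gripper_force: 0.0
```

```bash
python3 -c "
from rig import robot;import numpy as np
s=robot.state();d=np.array([.5675,.187,.051])-s['position'];print(s['position'],s['ee_rot'].T@d*1e3,s['force'])
from h import *
p,_=imaging.read_camera('scene');cv2.imwrite('pics/e.png',cv2.resize(p[160:290,360:490],(600,600),interpolation=cv2.INTER_CUBIC))"
```

```text
[0.56781563 0.18627217 0.08086929] [ 0.51178928  0.5919425  29.86957736] [-0.73578372  0.0538268   0.91908844]
```

View pics/e.png

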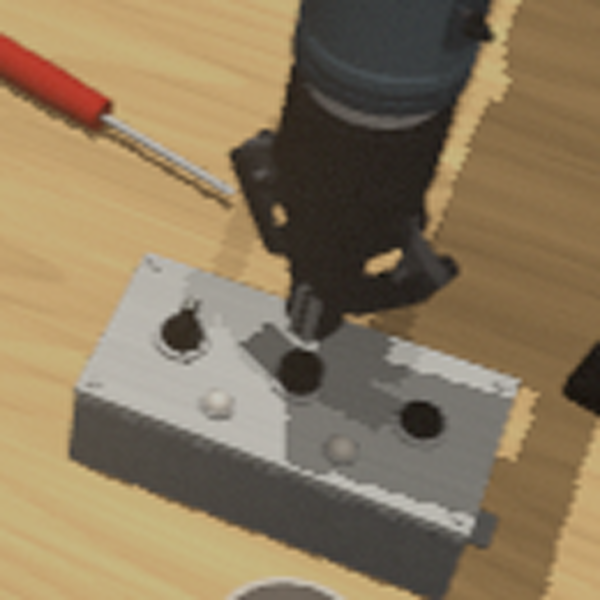

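```bash
python3 tip.py; python3 -c "
from h import *
from rig import robot
s=robot.state();T=s['position']
for z in(.111,.081):
  q=proj('scene',(T[0],T[1],z));print(q,((q[0]-360)*4.615,(q[1]-160)*4.615))
p,d=imaging.read_camera('scene');P=cloud('scene',d)
for v in range(218,246,2):print(v,[(int(round(P[v,u,2]*1e3))) for u in range(414,440,2)])
"
```

```text
13.1833 [0.56945976 0.18658311 0.0828178 ] [ 0.71554379 -0.20302867  0.73840743] tip px (np.float64(423.5884918322066), np.float64(241.70014580554812))
n 126
-70 15 [-10. -18. -70.] [ -3.  17. -65.]
-64 23 [-11. -12. -64.] [ -3.  15. -59.]
-58 17 [-11. -13. -58.] [  4.  15. -52.]
-52 27 [-10. -12. -52.] [  9.  15. -46.]
-46 27 [-12. -13. -46.] [  7.  15. -40.]
-40 12 [-11. -11. -39.] [ -5.  14. -35.]
-34 5 [ -8. -11. -34.] [ -2.   8. -30.]
lowest row 234
(np.float64(426.3045012824766), np.float64(231.28735821691959)) (np.float64(305.9952734186296), np.float64(328.9911581710839))
(np.float64(424.21377439453545), np.float64(239.30474822137643)) (np.float64(296.3465688307811), np.float64(365.9914130416522))
218 [0, 2, 2, -1, 0, 161, 163, 159, 178, 181, 182, 163, 164]
220 [2, -1, 2, 1, -1, 155, 160, 154, 166, 171, 168, 166, 167]
222 [65, 3, 3, 1, 0, 140, 149, 155, 162, 166, 161, 169, 166]
224 [66, 65, 64, 66, 130, 140, 142, 150, 155, 160, 158, 166, 172]
226 [66, 65, 64, 64, 127, 135, 137, 142, 145, 148, 138, 166, 168]
228 [67, 65, 66, 66, 120, 127, 132, 137, 135, 141, 130, -1, 3]
230 [64, 65, 67, 66, 65, 123, 125, 127, 129, 130, 121, 65, 66]
232 [65, 63, 65, 65, 65, 115, 121, 120, 124, 65, 67, 62, 69]
234 [64, 67, 67, 65, 61, 66, 65, 65, 68, 66, 66, 66, 66]
236 [68, 65, 68, 63, 79, 82, 83, 63, 67, 64, 66, 67, 67]
238 [65, 64, 64, 65, 81, 81, 82, 82, 65, 65, 66, 68, 66]
240 [66, 64, 66, 71, 80, 80, 83, 83, 65, 70, 65, 64, 64]
242 [67, 67, 67, 69, 75, 79, 82, 78, 70, 66, 67, 66, 66]
244 [64, 63, 67, 68, 72, 72, 74, 72, 70, 64, 68, 65, 64]
```

Aligned over the reset button. Next: descend to just above it, then press.

Emit:
{"api": "servo_tool", "payload": {
  "claw": [1, 1, 1, 1, 1, 1, 1, 1],
  "slide": [
    [0, 0, 8],
    [0, 0, 10],
    [0, 0, 6],
    [0, 0, 4],
    [0, 0, 2],
    [0, 0, 2],
    [0, 0, 0],
    [0, 0, 0]
  ],
  "spin": [0, 0, 0, 0, 0, 0, 0, 0]
}}

```text
time: 13.9
position: [0.5679, 0.1867, 0.0493]
ee_rot: [[-0.935, 0.354, -0.001], [0.354, 0.935, -0.0], [0.0, -0.0, -1.0]]
force: [-3.0, -1.1, 4.0]
grip_width: 0.0001
gripper_force: 2.0
```

Emit:
{"api": "servo_tool", "payload": {
  "claw": [1, 1, 1, 1],
  "slide": [
    [0, 0, 1.5],
    [0, 0, 1],
    [0, 0, 0],
    [0, 0, 0]
  ],
  "spin": [0, 0, 0, 0]
}}

```text
time: 14.23
position: [0.5685, 0.1868, 0.047]
ee_rot: [[-0.935, 0.354, 0.001], [0.354, 0.935, 0.0], [-0.001, 0.0, -1.0]]
force: [-2.2, -0.7, 5.4]
grip_width: -0.0002
gripper_force: 2.6
```

Now down to the stop, watching for the force to rise above the spring's 5.5 N.

Emit:
{"api": "servo_tool", "payload": {
  "claw": [1, 1, 1, 1],
  "slide": [
    [0, 0, 1],
    [0, 0, 0.8],
    [0, 0, 0],
    [0, 0, 0]
  ],
  "spin": [0, 0, 0, 0]
}}

```text
time: 14.57
position: [0.5685, 0.1868, 0.0466]
ee_rot: [[-0.935, 0.354, 0.001], [0.354, 0.935, -0.0], [-0.001, 0.0, -1.0]]
force: [-8.4, -1.4, 16.4]
grip_width: 0.0003
gripper_force: 7.6
```

Emit:
{"api": "servo_tool", "payload": {
  "claw": [1, 1, 1],
  "slide": [
    [0, 0, 0.8],
    [0, 0, 0],
    [0, 0, 0]
  ],
  "spin": [0, 0, 0]
}}

```text
time: 14.82
position: [0.5686, 0.1868, 0.0466]
ee_rot: [[-0.935, 0.354, 0.001], [0.354, 0.935, -0.0], [-0.001, 0.0, -1.0]]
force: [-9.9, -1.6, 20.3]
grip_width: -0.0002
gripper_force: 10.2
```

It's on its stop: z is stalled and the force is climbing. Release and rise well clear.

Emit:
{"api": "servo_tool", "payload": {
  "claw": [1, 1, 1, 1, 1, 1, 1, 1],
  "slide": [
    [0, 0, -4],
    [0, 0, -8],
    [0, 0, -15],
    [0, 0, -30],
    [0, 0, -35],
    [0, 0, -20],
    [0, 0, 0],
    [0, 0, 0]
  ],
  "spin": [0, 0, 0, 0, 0, 0, 0, 0]
}}

```text
time: 15.48
position: [0.5696, 0.1869, 0.1577]
ee_rot: [[-0.935, 0.354, 0.004], [0.354, 0.935, 0.001], [-0.004, 0.002, -1.0]]
force: [0.1, -1.1, -0.4]
grip_width: -0.0
gripper_force: 0.0
```

```bash
python3 head.py; python3 - <<'E'
from h import *
from rig import robot
p,d=imaging.read_camera("scene");P=cloud("scene",d);P0=cloud("scene",np.load("scene0.npz")["d"])
for u,v in((424,239),(399,231),(450,250)):print((u,v),np.median(P[v-2:v+3,u-2:u+3,2]).round(4),np.median(P0[v-2:v+3,u-2:u+3,2]).round(4))
print(robot.state()["force"],robot.job_done())
E
```

```text
15.4833 [0.5695896  0.18689077 0.15770547] [ 0.07263384 -1.11401752 -0.37890078] [ 0.00150872 -0.07409699  0.02809493]
197 z pct [0.107  0.1084 0.1096 0.1099] red box [(np.int64(176), np.int64(191)), (np.int64(289), np.int64(309))]
before [0.1067 0.1082 0.1097 0.1104]
(424, 239) 0.0813 0.0814
(399, 231) 0.0845 0.0847
(450, 250) 0.0734 0.0743
the job is handed in; nothing more can be done
[ 0.01696529 -0.21748856  0.39498756] None
```

The job is done and handed in at about 15.5 s: the e-stop was pressed until it latched and twisted clockwise until it sprang out, then reset was pressed fully in and came back, with the start button and selector reading as before and the arm clear; no verdict came back.

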